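# Register a carving blank against the fence and end stop of a jig

## Robot

A 7-joint arm with a two-finger parallel gripper is mounted at the origin on a cart in front of the work surface, level with it; the furniture and walls round the work are solid. World frame = base frame: x ahead of the robot, y to its left, z up, the work surface at z = 0. Lengths are in m, angles in rad, forces in N, time in s.
With the tool pointing down it reaches from about 0.425 to 0.825 m from the base axis. Payload 3.6 kg.
Tool frame: the origin (TCP) lies on the front face of the gripper's body, between the roots of the fingers; the fingertips stand 84 mm ahead of it and the grasp point (between the pads) lies ctrl.pinch_z ahead of it (ctrl.pinch_z is the distance from the TCP to the grasp point, in m); z points along the fingers, y is the direction in which the jaws open and shut (so a half turn about z gives the same grasp; the last joint's range is limited). The gripper opens to 93 mm and grips with 3 to 60 N. Pads are 15 mm wide; open, the fingers measure 128 mm over their backs; the gripper's body (75 mm by 188 mm) begins 65 mm behind the grasp point.
Start: joints at [-1.224, 0.615, -0.013, 1.423, 0.008, 1.103, -0.04], TCP at [0.237, 0.605, 0.303] pointing down, gripper open.
Joint ranges: [-3.12, 3.12], [-0.3, 2.06], [-1.34, 1.32], [0.26, 2.42], [-1.36, 4.5], [0.01, 1.98], [-2.84, 2.84]. Speed limits (rad/s): [2.79, 2.79, 3.14, 3.14, 3.14, 3.14, 3.14].

## Interface

Orientations are given as a unit quaternion [x, y, z, w].
In Python, from plant import ctrl gives the robot as it stands.
- The arm moves only by the tool play_rows, never from a script. Its argument "rows" is a list of rows, each a list of 7 numbers: the closure, from 0 (fully open) to 1 (shut), then the shift along the tool's x, y, z in m, then the turn, a rotation vector about the tool's x, y, z in rad. A call has 1 to 12 rows; each row is the pose to reach, as a shift and turn from the pose commanded when the call began, along the tool's axes at that moment; what a row does not reach only later rows make up. A row lasts 1/10 s, in which the tool goes at most 50 mm and 8.59 degrees, less where a joint would pass 70% of its speed; a pose out of reach is approached as far as the arm can. A call with a gripper value outside its range is refused whole. The fingers move at their own pace and stop on an object; the grip force is fixed at half the most. Time passes only in rows, so rows that repeat a pose let the fingers close. It gives the time, the measured TCP pose, the force and the opening at its end, in the units of the state.
- ctrl.get_obs(): the state, without advancing time (a new reading comes with each control period).
- ctrl.capture(name): name is "scene" or "top" or "wrist"; returns a dict with "frame" (420x560x3 uint8, red, green, blue), "depth" (420x560 float32, m along the optical axis (not along the pixel's ray), 0 where there is no reading), "fx", "fy", "cx", "cy" (pixels), "dist" ([k1, k2, p1, p2, k3] as OpenCV has them; the pictures are not rectified), "world_to_cam" (4x4, takes a point from world to camera coordinates). Camera axes: x right, y up, looking along -z (the intrinsics and any distortion apply to the point x, -y, -z); pixel columns grow to the right and rows downward; lengths in m; the calibration is good to about 2 mm. A picture is of the moment at which its call begins.
- ctrl.finish_job(): hands the job in, once; it reports no verdict.
The state is a dict: "clock": time; "joint_positions": joint angles; "joint_velocities": joint speeds; "joint_efforts": joint torques, N m; "tool_pos": TCP position; "eef_rot": TCP orientation; "contact_force": force on the tool from outside, world axes, zero at the start; "torque": the same for the moment, N m; "opening": finger opening in m.
Only numpy, scipy, OpenCV 4.12 (cv2) and the standard library are available. Lean on these libraries where they do the work, as an engineer would, in place of code of your own. Each camera call takes 0.05 s, during which the arm holds its last target. There are 200 camera calls.

## Task

Register the pale wooden carving blank in the plywood jig by pushing it, without lifting it: first press its long side flat against the long dark fence and keep the pressure on for a moment, then slide it along the fence until its end meets the end stop, and press it there firmly for a moment too. The end stop is only lightly clamped and already set, so do not shift it. Leave the blank lying square against both, and leave the other things on the bench where they are.

Things in the scene. Friction and masses are not known exactly. Their poses are not given: they have to be found in the camera images.
- blank_center (a point): centre (half-way up) of the pale wooden carving blank, a plain loose block 45 mm (its x) by 110 mm (its y) by 38 mm high (its z up), about 0.12 kg; it starts lying on the jig's base, clear of fence and end stop, turned by up to 0.25 rad from the jig, its +x long side toward the fence and its -y end toward the end stop
- jig: registration jig, screwed to the bench: plywood base board 150 mm (x) by 220 mm (y), 12 mm thick. Origin at the centre of its underside, z up. The fence runs along y at the whole far (+x) side; its face toward the blank is the plane x = +45 mm of this frame. The near (-x) side and the +y end are open
- fence: the straight dark wooden fence, rigid, fixed to the jig: 22 mm thick, 220 mm long along y, top 44 mm above the bench. Origin: middle of its foot, on its face toward the blank, at the height of the base board's top (12 mm above the bench); same axes as the jig. The blank's long side belongs against this face
- stop_face (a point): centre of the end stop's face that looks to the jig's +y, 31 mm above the bench, same axes as the jig; the blank's end belongs against it. The end stop is a brown wooden cheek 58 mm (x) by 22 mm (y), top 41 mm above the bench, before the fence on the -y part of the base, with an aluminium bracket over the fence and a brass thumbscrew, top 66 mm above the bench
- tin: closed green wax tin, round, 78 mm across, 30 mm high, bystander; origin at the centre of its underside
- roll: red-brown roll of abrasive standing on end by the bench's front edge, 52 mm across, 49 mm high, bystander; origin at the centre of its underside
- red_block: reddish wood stick 32 x 140 x 22 mm (x, y, z), bystander; origin at the centre of its underside
- gouge: wood-handled carving gouge lying along its y, 210 mm long, bystander; origin under its middle
- end_stop (a joint): where the end stop is set along the fence, in m, growing toward the jig's +y; differs each time (0 to 0.025). It is held by friction only, without a spring: a push of over about 12 N along the fence makes it slide, less does not
- eraser: blue and white eraser near the bench's front edge, 23 x 50 x 13 mm (x, y, z), bystander; origin at the centre of its underside

How it is judged:
By the outcome, as a careful person would: the job done as asked, in the order asked, and still so for the second after the job is handed in, with the robot touching nothing.
It also fails if it takes over 51 s, if anything falls off the work surface, if the arm or the gripper's body presses on something with over 40 N, if the wrist force passes 120 N, or if a joint passes its speed limit or range.

## Working session

There is one attempt and no reset: what is moved stays moved. The work goes in short steps, Python scripts to look and compute and a tool call to move; the robot and the scene stay as the last step left them, time stands still between calls to the robot, and variables do not carry over. Pictures are saved under pics/ and viewed, about 8 in all and at most 12, crops included, and the job is handed in when it is done.

Besides the shell and the picture viewer there is one more tool, called after "Call:" as name(argument=value, ...), one argument or row to a line, values as JSON. play_rows: Moves the arm, as the interface text tells. Its arguments: {"type":"object","properties":{"rows":{"type":"array"}},"required":["rows"]}

```bash
ls; mkdir -p pics; python3 - <<'E'
from plant import ctrl
import cv2
o=ctrl.get_obs();print({k:o[k] for k in('clock','tool_pos','eef_rot','contact_force','opening')},ctrl.pinch_z)
for n in('scene','top'):
    c=ctrl.capture(n);cv2.imwrite(f'pics/{n}0.png',c['frame'][:,:,::-1]);print(n,c['fx'],c['dist'],c['world_to_cam'])
E
```

```text
pics
{'clock': 0.0, 'tool_pos': array([0.2371482 , 0.60456758, 0.301572  ]), 'eef_rot': array([ 1.85803312e-01,  9.82586098e-01, -1.28209042e-03, -2.13816113e-04]), 'contact_force': array([-0.11261452, -0.08437175, -0.35727455]), 'opening': 0.09291088047486658} 0.0653
scene 397.0377788730888 [-0.01536486  0.          0.          0.          0.        ] [[ 0.45124772 -0.89232496  0.01147411 -0.18680322]
 [ 0.64174286  0.33340954  0.69065489 -0.46082929]
 [-0.62011418 -0.30429301  0.72309347 -0.67914602]
 [ 0.          0.          0.          1.        ]]
top 452.27270166628506 [-0.01067141  0.          0.          0.          0.        ] [[-0.00503925 -0.99981451  0.0185889   0.07399573]
 [ 0.99648787 -0.00346695  0.0836654  -0.56914523]
 [-0.08358543  0.01894522  0.99632051 -0.90000524]
 [ 0.          0.          0.          1.        ]]
```

View pics/top0.png

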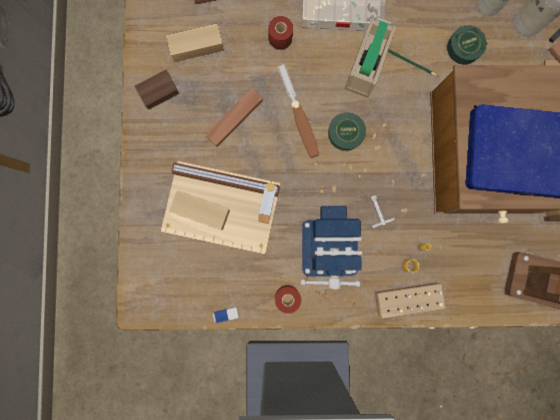

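View pics/scene0.png

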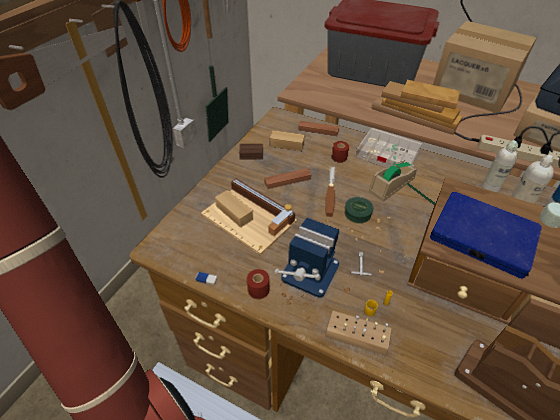

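The top view shows the jig at about (222,207), with the fence along the upper edge from (173,168) to (278,187). The blank is at about (198,210) and the end stop at about (267,205). Next I'll enlarge this area.

```bash
cat > h.py <<'E'
import numpy as np,cv2
from plant import ctrl
def K(c): return np.array([[c['fx'],0,c['cx']],[0,c['fy'],c['cy']],[0,0,1.]])
def ray(c,uv):
    uv=np.array(uv,float).reshape(-1,1,2)
    n=cv2.undistortPoints(uv,K(c),np.array(c['dist'],float))[:,0]
    W=np.linalg.inv(c['world_to_cam']);d=np.c_[n[:,0],-n[:,1],-np.ones(len(n))]@W[:3,:3].T
    return W[:3,3],d
def at(c,uv,z):
    o,d=ray(c,uv); return o+d*((z-o[2])/d[:,2])[:,None]
def cloud(c):
    h,w=c['depth'].shape;u,v=np.meshgrid(np.arange(w),np.arange(h))
    o,d=ray(c,np.stack([u,v],-1).reshape(-1,2)); return (o+d*c['depth'].reshape(-1,1)).reshape(h,w,3)
def proj(c,P):
    p=np.c_[P,np.ones(len(P))]@c['world_to_cam'].T; q=p[:,:3]*[1,-1,-1]
    return cv2.projectPoints(q,np.zeros(3),np.zeros(3),K(c),np.array(c['dist'],float))[0][:,0]
def crop(c,x,y,w,h,s,name):
    cv2.imwrite(name,cv2.resize(c['frame'][y:y+h,x:x+w,::-1],None,fx=s,fy=s,interpolation=cv2.INTER_CUBIC))
E
python3 - <<'E'
from h import *
import pickle
c=ctrl.capture('top');pickle.dump(c,open('top.pkl','wb'))
crop(c,155,155,133,100,6,'pics/crop1.png')
P=cloud(c)
for u,v in((200,208),(250,230),(225,175),(266,200),(140,200)):print(u,v,P[v,u].round(4))
E
```

```text
200 208 [0.576  0.2317 0.0491]
250 230 [0.5338 0.1347 0.0107]
225 175 [0.6436 0.1837 0.0393]
266 200 [0.5917 0.1012 0.0474]
140 200 [ 0.598   0.3652 -0.0016]
```

View pics/crop1.png

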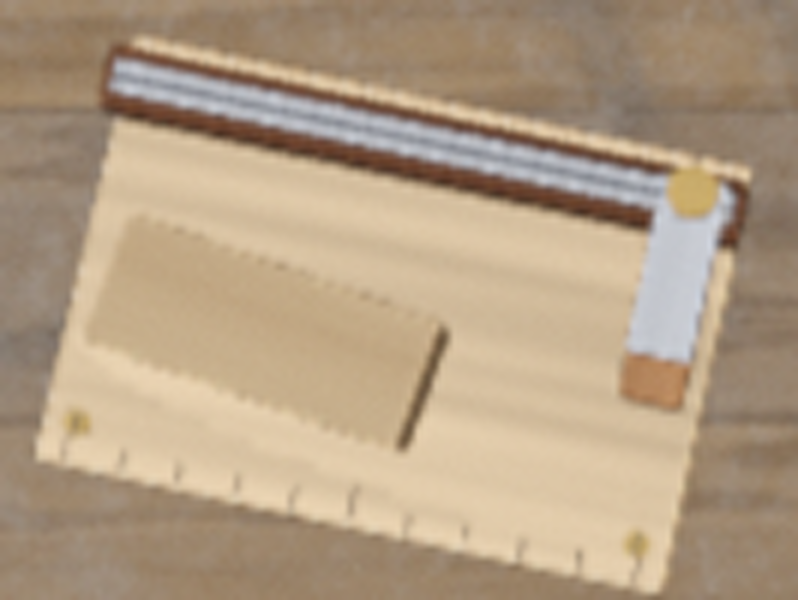

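```bash
python3 - <<'E'
from h import *
import pickle
c=pickle.load(open('top.pkl','rb'))
f=lambda L,z: at(c,[(155+(u+.5)/6-.5,155+(v+.5)/6-.5) for u,v in L],z)
b=f([(37,460),(660,592),(750,172)],.012);print('base',b.round(4),np.linalg.norm(np.diff(b,axis=0),axis=1))
F=f([(103,107),(738,243)],.044);print('fence',F.round(4),np.linalg.norm(F[1]-F[0]))
B=f([(135,215),(443,325),(400,447),(87,345)],.050);print('blank',B.round(4),[np.linalg.norm(B[i]-B[i-1]) for i in range(4)],B.mean(0))
S=f([(630,354),(621,398)],.041);print('stop',S.round(4))
S2=f([(654,210),(630,354)],.043);print('br',S2.round(4))
a=lambda d:np.arctan2(d[1],d[0])
print('yaw jig',a(b[0]-b[1])-np.pi/2,a(F[0]-F[1])-np.pi/2,a(b[2]-b[1]),'blank',a(B[0]-B[1])-np.pi/2,a(B[3]-B[2])-np.pi/2,a(B[1]-B[2]),a(B[0]-B[3]))
th=a(F[0]-F[1])-np.pi/2
R=np.array([[np.cos(th),-np.sin(th)],[np.sin(th),np.cos(th)]])
# jig center from base corners & fence
near=(b[0]+b[1])[:2]/2; C1=near+R@[.075,0]; Fm=F.mean(0)[:2]; C2=Fm-R@[.045,0]
print('C',C1,C2)
C=(C1+C2)/2
for n,p in(('blank',B),('ctr',B.mean(0)[None]),('stop',S)):print(n,((p[:,:2]-C)@R).round(4))
E
```

```text
base [[0.5319 0.3175 0.012 ]
 [0.4859 0.1048 0.012 ]
 [0.6306 0.0734 0.012 ]] [0.21760198 0.14802342]
fence [[0.6482 0.2897 0.044 ]
 [0.6019 0.078  0.044 ]] 0.2167016046889687
blank [[0.6111 0.2773 0.05  ]
 [0.5742 0.1755 0.05  ]
 [0.5341 0.1894 0.05  ]
 [0.568  0.2924 0.05  ]] [np.float64(0.04563126543186445), np.float64(0.10823128499051796), np.float64(0.04253715959727781), np.float64(0.1084478820122599)] [0.57185585 0.2336563  0.05      ]
stop [[0.5652 0.1141 0.041 ]
 [0.5505 0.1171 0.041 ]]
br [[0.6132 0.106  0.043 ]
 [0.565  0.1141 0.043 ]]
yaw jig -0.21282257573129026 -0.2152973137289449 -0.21403632936022507 blank -0.3472822990668938 -0.3187273286373773 -0.3333194420682944 -0.3380443258500781
C [0.58217184 0.19512034] [0.58111927 0.19347671]
blank [[ 0.011   0.0874]
 [-0.0032 -0.0199]
 [-0.0455 -0.0149]
 [-0.0343  0.0929]]
ctr [[-0.018   0.0364]]
stop [[ 0.001  -0.0818]
 [-0.014  -0.082 ]]
```

```bash
cat >> h.py <<'E'
from scipy.spatial.transform import Rotation as Ro
C=np.array([.5816,.1943]);TH=-.214
RJ=np.array([[np.cos(TH),-np.sin(TH)],[np.sin(TH),np.cos(TH)]])
def rel(jx,jy,z,phi):
    """target TCP in jig xy (m), z world, tool y axis at angle phi in jig frame (mod pi), pointing down"""
    o=ctrl.get_obs();R=Ro.from_quat(o['eef_rot'])
    best=None
    for k in(0,np.pi):
        a=TH+phi+k; y=np.array([np.cos(a),np.sin(a),0]);zz=np.array([0,0,-1.]);x=np.cross(y,zz)
        r=(R.inv()*Ro.from_matrix(np.c_[x,y,zz])).as_rotvec()
        if best is None or np.linalg.norm(r)<np.linalg.norm(best):best=r
    t=np.r_[C+RJ@[jx,jy],z]
    print('shift',R.inv().apply(t-o['tool_pos']).round(4),'turn',best.round(3),'target',t.round(3))
def state():
    o=ctrl.get_obs();f=o['contact_force']
    print('t',round(o['clock'],2),'jig',(RJ.T@(o['tool_pos'][:2]-C)).round(4),'z',o['tool_pos'][2].round(4),'F jig',(RJ.T@f[:2]).round(2),f[2].round(2),'open',round(o['opening'],4),'j7',o['joint_positions'][6].round(2))
E
python3 - <<'E'
from h import *
state();rel(-.078,.036,.25,np.pi/2);rel(-.078,.036,.106,np.pi/2)
print(Ro.from_quat(ctrl.get_obs()['eef_rot']).as_matrix().round(3))
E
```

```text
t 0.15 jig [-0.4237  0.3279] z 0.3019 F jig [-0.5   0.09] 0.5 open 0.0926 j7 -0.04
shift [-0.3877 -0.2331  0.0523] turn [-0.002 -0.    -0.16 ] target [0.513 0.246 0.25 ]
shift [-0.3877 -0.2328  0.1963] turn [-0.002 -0.    -0.16 ] target [0.513 0.246 0.106]
[[-0.931  0.365 -0.001]
 [ 0.365  0.931 -0.002]
 [-0.    -0.002 -1.   ]]
```

Call:
play_rows(
  rows=[
    [0.45,-0.388,-0.233,0.05,0,0,-0.16],
    [0.45,-0.388,-0.233,0.05,0,0,-0.16],
    [0.45,-0.388,-0.233,0.05,0,0,-0.16],
    [0.45,-0.388,-0.233,0.05,0,0,-0.16],
    [0.45,-0.388,-0.233,0.05,0,0,-0.16],
    [0.45,-0.388,-0.233,0.05,0,0,-0.16],
    [0.45,-0.388,-0.233,0.05,0,0,-0.16],
    [0.45,-0.388,-0.233,0.05,0,0,-0.16],
    [0.45,-0.388,-0.233,0.05,0,0,-0.16],
    [0.45,-0.388,-0.233,0.05,0,0,-0.16],
    [0.45,-0.388,-0.233,0.05,0,0,-0.16],
    [0.45,-0.388,-0.233,0.05,0,0,-0.16],
  ],
)

```text
clock: 1.35
tool_pos: [0.5125, 0.248, 0.2526]
eef_rot: [0.106, 0.994, 0.001, -0.001]
contact_force: [-0.1, 0.6, 0.4]
opening: 0.0512
```

```bash
python3 - <<'E'
from h import *
state();rel(-.078,.036,.106,np.pi/2)
c=ctrl.capture('wrist');P=cloud(c);cv2.imwrite('pics/w1.png',c['frame'][:,:,::-1])
E
```

```text
t 1.35 jig [-0.0789  0.0378] z 0.2526 F jig [-0.25  0.57] 0.36 open 0.0512 j7 0.84
shift [-0.0012 -0.002   0.1466] turn [ 0.001 -0.001  0.002] target [0.513 0.246 0.106]
```

View pics/w1.png

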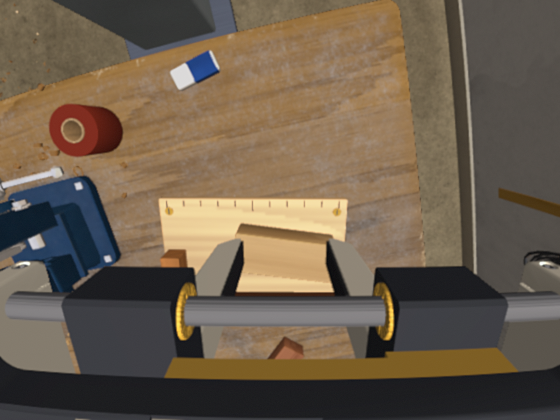

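The wrist view shows both fingers flanking the blank, centred along its length and clear of everything else. I'll go straight down beside the near side.

Call:
play_rows(
  rows=[
    [0.45,-0.001,-0.002,0.04,0,0,0],
    [0.45,-0.001,-0.002,0.08,0,0,0],
    [0.45,-0.001,-0.002,0.12,0,0,0],
    [0.45,-0.001,-0.002,0.145,0,0,0],
    [0.45,-0.001,-0.002,0.145,0,0,0],
    [0.45,-0.001,-0.002,0.145,0,0,0],
  ],
)

```text
clock: 2.0
tool_pos: [0.5135, 0.2461, 0.1082]
eef_rot: [0.105, 0.994, 0.0, -0.0]
contact_force: [1.0, 0.0, 0.5]
opening: 0.0512
```

```bash
python3 - <<'E'
from h import *
state();rel(-.035,.036,.106,np.pi/2)
c=ctrl.capture('scene');crop(c,180,160,140,105,5,'pics/s1.png')
E
```

```text
t 2.0 jig [-0.0776  0.0362] z 0.1082 F jig [0.97 0.26] 0.53 open 0.0512 j7 0.83
shift [-0.0426 -0.0003  0.0022] turn [ 0.001 -0.     0.003] target [0.555 0.237 0.106]
```

View pics/s1.png

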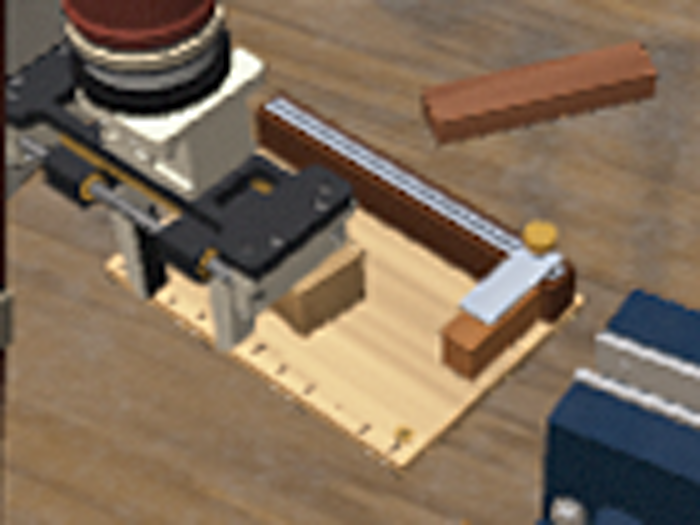

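The fingers stand at the near edge of the base, well clear of the blank, and the gripper body is above everything. Now I'll push toward the fence (tool −x).

Call:
play_rows(
  rows=[
    [0.45,-0.008,0,0.001,0,0,0],
    [0.45,-0.016,0,0.001,0,0,0],
    [0.45,-0.022,0,0.001,0,0,0],
    [0.45,-0.027,0,0.001,0,0,0],
    [0.45,-0.031,0,0.001,0,0,0],
    [0.45,-0.035,0,0.001,0,0,0],
    [0.45,-0.039,0,0.001,0,0,0],
    [0.45,-0.043,0,0.001,0,0,0],
    [0.45,-0.047,0,0.001,0,0,0],
    [0.45,-0.05,0,0.001,0,0,0],
    [0.45,-0.053,0,0.001,0,0,0],
    [0.45,-0.055,0,0.001,0,0,0],
  ],
)

```text
clock: 3.25
tool_pos: [0.5681, 0.2325, 0.1066]
eef_rot: [0.107, 0.994, -0.0, 0.0]
contact_force: [-0.9, -0.1, 0.3]
opening: 0.0515
```

```bash
python3 - <<'E'
from h import *
state();rel(-.0085,.036,.107,np.pi/2)
c=ctrl.capture('scene');crop(c,180,160,140,105,5,'pics/s2.png')
E
```

```text
t 3.25 jig [-0.0213  0.0345] z 0.1066 F jig [-0.9  -0.32] 0.31 open 0.0515 j7 0.89
shift [-0.0128  0.0015 -0.0004] turn [-0.  0.  0.] target [0.581 0.231 0.107]
```

View pics/s2.png

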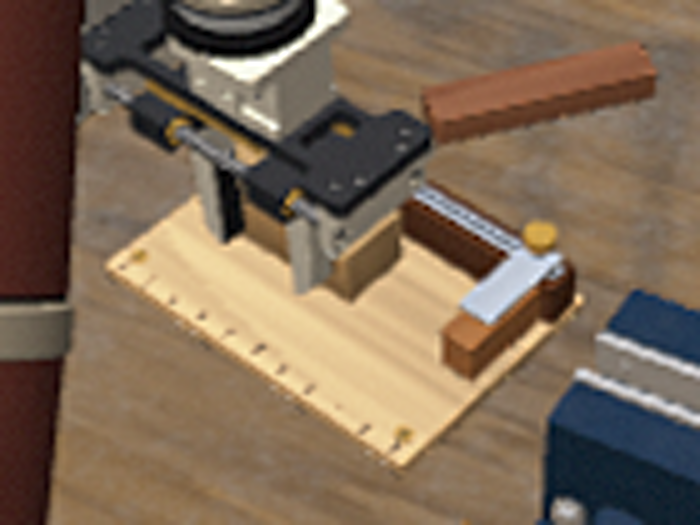

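The blank has squared up against both fingers and is close to the fence. I'll continue gently.

Call:
play_rows(
  rows=[
    [0.45,-0.003,0,0,0,0,0],
    [0.45,-0.006,0,0,0,0,0],
    [0.45,-0.008,0,0,0,0,0],
    [0.45,-0.009,0,0,0,0,0],
    [0.45,-0.01,0,0,0,0,0],
    [0.45,-0.01,0,0,0,0,0],
  ],
)

```text
clock: 3.9
tool_pos: [0.5777, 0.2305, 0.1067]
eef_rot: [0.107, 0.994, 0.0, 0.0]
contact_force: [-0.7, 0.1, 0.1]
opening: 0.0512
```

Call:
play_rows(
  rows=[
    [0.45,-0.001,0,0,0,0,0],
    [0.45,-0.0015,0,0,0,0,0],
    [0.45,-0.002,0,0,0,0,0],
    [0.45,-0.002,0,0,0,0,0],
  ],
)

```text
clock: 4.3
tool_pos: [0.5795, 0.2301, 0.1068]
eef_rot: [0.107, 0.994, -0.0, 0.0]
contact_force: [-1.3, 0.9, 0.2]
opening: 0.0507
```

Call:
play_rows(
  rows=[
    [0.45,-0.0005,0,0,0,0,0],
    [0.45,-0.001,0,0,0,0,0],
    [0.45,-0.0015,0,0,0,0,0],
    [0.45,-0.0015,0,0,0,0,0],
  ],
)

```text
clock: 4.7
tool_pos: [0.5804, 0.23, 0.1068]
eef_rot: [0.107, 0.994, -0.0, -0.001]
contact_force: [-2.5, 0.1, 2.2]
opening: 0.0511
```

Call:
play_rows(
  rows=[
    [0.45,-0.0005,0,0,0,0,0],
    [0.45,-0.001,0,0,0,0,0],
    [0.45,-0.0015,0,0,0,0,0],
    [0.45,-0.0015,0,0,0,0,0],
  ],
)

```text
clock: 5.1
tool_pos: [0.5806, 0.23, 0.1067]
eef_rot: [0.107, 0.994, -0.0, -0.002]
contact_force: [-6.0, 0.7, 4.1]
opening: 0.0514
```

Contact with the fence. I'll push a little more and hold.

Call:
play_rows(
  rows=[
    [0.45,-0.0005,0,0,0,0,0],
    [0.45,-0.001,0,0,0,0,0],
    [0.45,-0.0015,0,0,0,0,0],
    [0.45,-0.0015,0,0,0,0,0],
    [0.45,-0.0015,0,0,0,0,0],
    [0.45,-0.0015,0,0,0,0,0],
    [0.45,-0.0015,0,0,0,0,0],
    [0.45,-0.0015,0,0,0,0,0],
    [0.45,-0.0015,0,0,0,0,0],
    [0.45,-0.0015,0,0,0,0,0],
    [0.45,-0.0015,0,0,0,0,0],
    [0.45,-0.0015,0,0,0,0,0],
  ],
)

```text
clock: 6.3
tool_pos: [0.5808, 0.2301, 0.1067]
eef_rot: [0.107, 0.994, -0.0, -0.004]
contact_force: [-9.1, 1.6, 6.6]
opening: 0.051
```

```bash
python3 - <<'E'
from h import *
state()
c=ctrl.capture('scene');crop(c,180,160,140,105,5,'pics/s3.png')
E
```

```text
t 6.3 jig [-0.0084  0.0348] z 0.1067 F jig [-9.27 -0.41] 6.57 open 0.051 j7 0.9
```

View pics/s3.png

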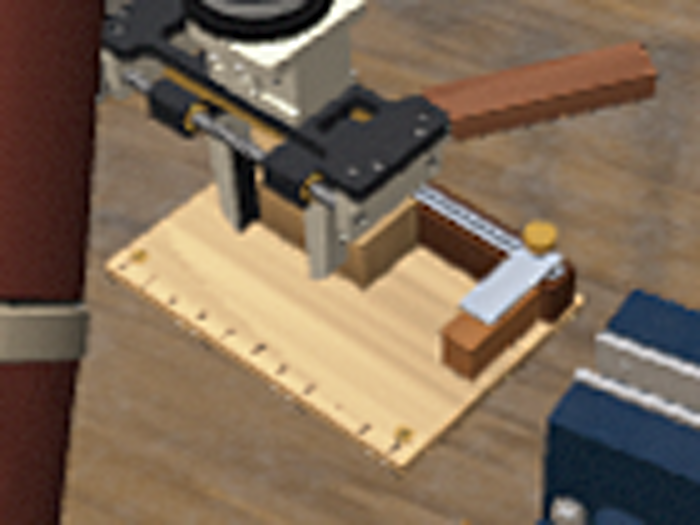

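The blank's long side lies flat on the fence, held at about 9 N for 1 s. Now I'll back off and lift.

Call:
play_rows(
  rows=[
    [0.45,0.004,0,0,0,0,0],
    [0.45,0.015,0,0,0,0,0],
    [0.45,0.035,0,0,0,0,0],
    [0.45,0.05,0,-0.005,0,0,0],
    [0.8,0.05,0,-0.05,0,0,0],
    [1,0.05,0,-0.095,0,0,0],
    [1,0.05,0,-0.095,0,0,0],
    [1,0.05,0,-0.095,0,0,0],
    [1,0.05,0,-0.095,0,0,0],
  ],
)

```text
clock: 7.25
tool_pos: [0.5346, 0.2392, 0.2008]
eef_rot: [0.107, 0.994, -0.001, -0.0]
contact_force: [0.3, -0.6, -0.6]
opening: 0.0159
```

```bash
python3 - <<'E'
from h import *
state();rel(.018,.13,.2,0)
E
```

```text
t 7.25 jig [-0.0555  0.0339] z 0.2008 F jig [ 0.37 -0.5 ] -0.6 open 0.0159 j7 0.86
shift [-0.0735  0.0961  0.0006] turn [-0.002  0.     1.571] target [0.627 0.318 0.2  ]
```

Call:
play_rows(
  rows=[
    [1,-0.0735,0.096,0,0,0,1.571],
    [1,-0.0735,0.096,0,0,0,1.571],
    [1,-0.0735,0.096,0,0,0,1.571],
    [1,-0.0735,0.096,0,0,0,1.571],
    [1,-0.0735,0.096,0,0,0,1.571],
    [1,-0.0735,0.096,0,0,0,1.571],
    [1,-0.0735,0.096,0,0,0,1.571],
    [1,-0.0735,0.096,0,0,0,1.571],
    [1,-0.0735,0.096,0,0,0,1.571],
    [1,-0.0735,0.096,0,0,0,1.571],
    [1,-0.0735,0.096,0,0,0,1.571],
    [1,-0.0735,0.096,0,0,0,1.571],
  ],
)

```text
clock: 8.45
tool_pos: [0.6265, 0.3178, 0.1993]
eef_rot: [0.779, 0.628, -0.002, 0.0]
contact_force: [-0.7, 0.1, 0.6]
opening: 0.0007
```

```bash
python3 - <<'E'
from h import *
state();rel(.018,.13,.107,0)
c=ctrl.capture('top');crop(c,145,140,160,120,5,'pics/t2.png')
E
```

```text
t 8.45 jig [0.0177 0.1302] z 0.1993 F jig [-0.66 -0.03] 0.55 open 0.0007 j7 -0.46
shift [0.0001 0.0005 0.0923] turn [-0.002  0.003  0.   ] target [0.627 0.318 0.107]
```

View pics/t2.png

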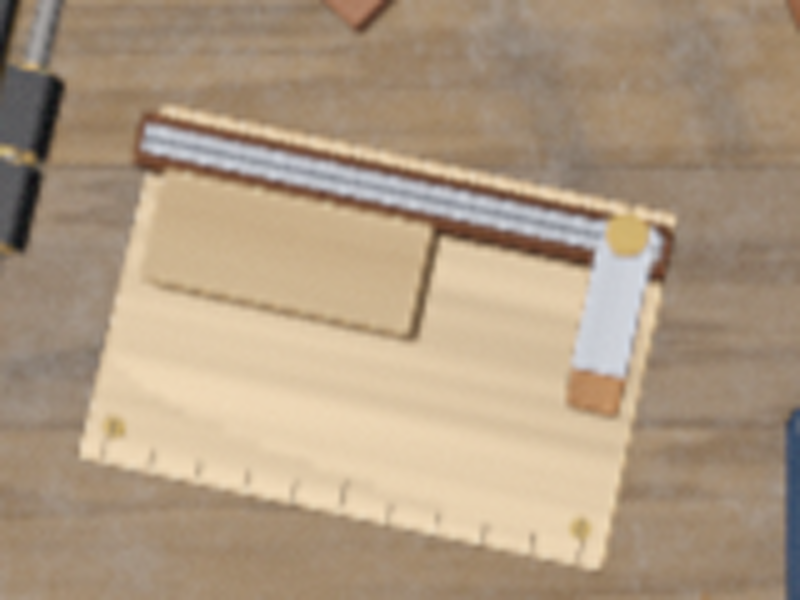

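The blank lies flush along the fence with about 63 mm left to the stop, and nothing else has moved. I'll descend behind its free end.

Call:
play_rows(
  rows=[
    [1,0,0,0.04,0,0,0],
    [1,0,0,0.08,0,0,0],
    [1,0,0,0.092,0,0,0],
    [1,0,0,0.092,0,0,0],
    [1,0,0,0.092,0,0,0],
  ],
)

```text
clock: 9.0
tool_pos: [0.6283, 0.3181, 0.111]
eef_rot: [0.778, 0.628, 0.001, 0.0]
contact_force: [0.2, -0.3, 1.0]
opening: 0.0001
```

Call:
play_rows(
  rows=[
    [1,-0.008,0,0,0,0,0],
    [1,-0.016,0,0,0,0,0],
    [1,-0.023,0,0,0,0,0],
    [1,-0.028,0,0,0,0,0],
    [1,-0.032,0,0,0,0,0],
    [1,-0.036,0,0,0,0,0],
    [1,-0.04,0,0,0,0,0],
    [1,-0.044,0,0,0,0,0],
    [1,-0.048,0,0,0,0,0],
    [1,-0.052,0,0,0,0,0],
    [1,-0.056,0,0,0,0,0],
    [1,-0.06,0,0,0,0,0],
  ],
)

```text
clock: 10.2
tool_pos: [0.6143, 0.259, 0.1097]
eef_rot: [0.779, 0.628, -0.0, -0.0]
contact_force: [0.2, 1.0, 1.1]
opening: 0.0003
```

```bash
python3 - <<'E'
from h import *
state();rel(.019,.041,.107,0)
c=ctrl.capture('top');crop(c,145,140,160,120,5,'pics/t3.png')
E
```

```text
t 10.2 jig [0.0183 0.0702] z 0.1097 F jig [-0.02  1.06] 1.13 open 0.0003 j7 -0.34
shift [-0.0292  0.0007  0.0027] turn [-0.  0.  0.] target [0.609 0.23  0.107]
```

View pics/t3.png

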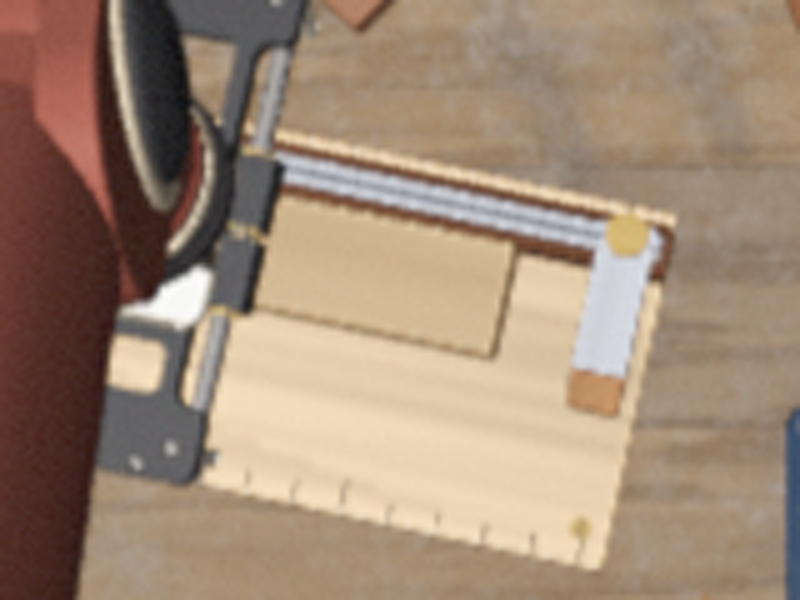

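The blank is sliding flush on the fence with about 32 mm left, matching the numeric estimate. I'll continue, then creep.

Call:
play_rows(
  rows=[
    [1,-0.004,0,0.0,0,0,0],
    [1,-0.008,0,0,0,0,0],
    [1,-0.012,0,0,0,0,0],
    [1,-0.016,0,0,0,0,0],
    [1,-0.019,0,0,0,0,0],
    [1,-0.022,0,0,0,0,0],
    [1,-0.024,0,0,0,0,0],
    [1,-0.026,0,0,0,0,0],
    [1,-0.027,0,0,0,0,0],
    [1,-0.028,0,0,0,0,0],
    [1,-0.028,0,0,0,0,0],
  ],
)

```text
clock: 11.35
tool_pos: [0.6084, 0.2317, 0.1096]
eef_rot: [0.779, 0.627, -0.0, 0.0]
contact_force: [0.7, 0.3, -1.3]
opening: 0.001
```

Call:
play_rows(
  rows=[
    [1,-0.0005,0,0,0,0,0],
    [1,-0.001,0,0,0,0,0],
    [1,-0.0015,0,0,0,0,0],
    [1,-0.002,0,0,0,0,0],
    [1,-0.002,0,0,0,0,0],
  ],
)

```text
clock: 11.85
tool_pos: [0.6081, 0.2299, 0.1097]
eef_rot: [0.779, 0.628, -0.0, 0.0]
contact_force: [0.2, 0.0, -0.1]
opening: 0.0004
```

```bash
python3 - <<'E'
from h import *
state()
E
```

```text
t 11.85 jig [0.0183 0.0404] z 0.1097 F jig [0.16 0.05] -0.09 open 0.0004 j7 -0.29
```

Call:
play_rows(
  rows=[
    [1,-0.0005,0,0,0,0,0],
    [1,-0.001,0,0,0,0,0],
    [1,-0.0015,0,0,0,0,0],
    [1,-0.002,0,0,0,0,0],
    [1,-0.002,0,0,0,0,0],
  ],
)

```text
clock: 12.35
tool_pos: [0.6077, 0.2279, 0.1097]
eef_rot: [0.779, 0.627, -0.0, 0.0]
contact_force: [0.3, 0.1, -1.1]
opening: 0.0002
```

Call:
play_rows(
  rows=[
    [1,-0.0005,0,0,0,0,0],
    [1,-0.001,0,0,0,0,0],
    [1,-0.001,0,0,0,0,0],
  ],
)

```text
clock: 12.65
tool_pos: [0.6076, 0.2276, 0.1098]
eef_rot: [0.778, 0.628, 0.0, -0.0]
contact_force: [0.1, 2.0, 0.2]
opening: -0.0001
```

Call:
play_rows(
  rows=[
    [1,-0.0005,0,0,0,0,0],
    [1,-0.001,0,0,0,0,0],
    [1,-0.001,0,0,0,0,0],
  ],
)

```text
clock: 12.95
tool_pos: [0.6075, 0.2275, 0.11]
eef_rot: [0.778, 0.628, 0.001, -0.0]
contact_force: [1.6, 5.3, -0.9]
opening: 0.0006
```

Call:
play_rows(
  rows=[
    [1,-0.0003,0,0,0,0,0],
    [1,-0.0006,0,0,0,0,0],
    [1,-0.0006,0,0,0,0,0],
    [1,-0.0006,0,0,0,0,0],
    [1,-0.0006,0,0,0,0,0],
  ],
)

```text
clock: 13.45
tool_pos: [0.6075, 0.2274, 0.11]
eef_rot: [0.778, 0.628, 0.001, -0.001]
contact_force: [2.0, 6.3, -0.9]
opening: 0.0004
```

```bash
python3 - <<'E'
from h import *
state()
E
```

```text
t 13.45 jig [0.0182 0.0379] z 0.11 F jig [0.57 6.62] -0.88 open 0.0004 j7 -0.29
```

Call:
play_rows(
  rows=[
    [1,-0.0002,0,0,0,0,0],
    [1,-0.0004,0,0,0,0,0],
    [1,-0.0004,0,0,0,0,0],
    [1,-0.0004,0,0,0,0,0],
    [1,-0.0004,0,0,0,0,0],
    [1,-0.0004,0,0,0,0,0],
    [1,-0.0004,0,0,0,0,0],
    [1,-0.0004,0,0,0,0,0],
    [1,-0.0004,0,0,0,0,0],
    [1,-0.0004,0,0,0,0,0],
  ],
)

```text
clock: 14.45
tool_pos: [0.6075, 0.2274, 0.1101]
eef_rot: [0.778, 0.628, 0.002, -0.001]
contact_force: [2.2, 4.8, 0.1]
opening: 0.0007
```

Call:
play_rows(
  rows=[
    [1,0.001,0,0,0,0,0],
    [1,0.003,0,0,0,0,0],
    [1,0.01,0,0,0,0,0],
    [1,0.03,0,0,0,0,0],
    [1,0.06,0,0,0,0,0],
    [1,0.1,0,-0.04,0,0,0],
    [1,0.12,0,-0.09,0,0,0],
    [1,0.12,0,-0.12,0,0,0],
    [1,0.12,0,-0.12,0,0,0],
    [1,0.12,0,-0.12,0,0,0],
  ],
)

```text
clock: 15.45
tool_pos: [0.6329, 0.341, 0.2305]
eef_rot: [0.779, 0.627, -0.0, 0.001]
contact_force: [-0.2, -0.4, -1.0]
opening: 0.0005
```

```bash
python3 - <<'E'
from h import *
state()
c=ctrl.capture('top');crop(c,165,150,120,90,6,'pics/t4.png')
E
```

```text
t 15.45 jig [0.0189 0.1542] z 0.2305 F jig [-0.11 -0.44] -0.97 open 0.0005 j7 -0.5
```

View pics/t4.png

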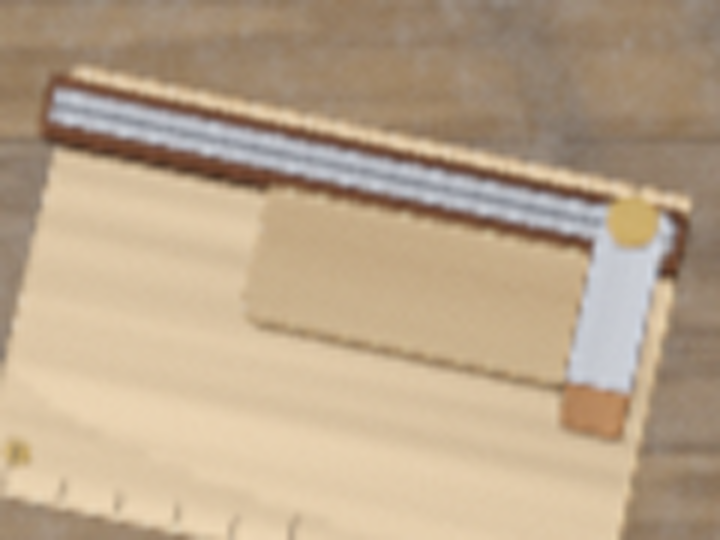

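The blank touches both the fence and the stop. The stop's corner is at the same pixel as before, about (258.4, 221.5). I'll do a numeric check of the result and of the stop's movement.

```bash
python3 - <<'E'
from h import *
import pickle
c0=pickle.load(open('top.pkl','rb'));c=ctrl.capture('top')
g=lambda c:cv2.cvtColor(c['frame'],cv2.COLOR_RGB2GRAY).astype(np.float32)
def pc(x,y,w,h):
    a,b=(np.ascontiguousarray(g(k)[y:y+h,x:x+w]) for k in(c0,c));return cv2.phaseCorrelate(a,b,cv2.createHanningWindow((w,h),cv2.CV_32F))
print('stop+screw',pc(257,180,24,46),'jig ref',pc(225,222,45,32))
f=lambda L,z: at(c,[(165+(u+.5)/6-.5,150+(v+.5)/6-.5) for u,v in L],z)
B=f([(265,190),(590,250),(562,384),(248,320)],.05)
print(((B[:,:2]-C)@RJ).round(4)); d=B[3]-B[2];print('rel yaw',np.arctan2(d[1],d[0])-np.pi/2-TH)
# others unchanged
for n,(x,y,w,h) in dict(tin=(325,108,46,46),red=(200,85,66,64),gouge=(275,60,46,100),eraser=(208,302,36,26),roll=(270,282,36,36)).items():print(n,pc(x,y,w,h))
# depth gap check: face of blank
P=cloud(c);print(P[205,230].round(4))
E
```

```text
stop+screw ((0.24688003377022483, -0.4477546338805425), 0.9418130330741405) jig ref ((0.5125171918000966, 0.0315714619984373), 1.0194568726751538)
[[ 0.0422  0.0302]
 [ 0.0452 -0.0793]
 [-0.0002 -0.0796]
 [-0.0012  0.0261]]
rel yaw 0.008746543255948619
tin ((-0.009707033757205608, -0.001118883489283462), 0.9810012988746166)
red ((0.11889092989682126, -0.002441373123069468), 1.0150224023188155)
gouge ((-0.005497326480316644, 0.03304057489569345), 0.9693929068247478)
eraser ((0.01566941089354401, 0.3891724245258459), 1.0097895865577728)
roll ((-0.008190868564437181, -0.08543202563773278), 0.9682299792766571)
[0.5818 0.1725 0.0486]
```

```bash
python3 - <<'E'
from h import *
import pickle
c0=pickle.load(open('top.pkl','rb'));c=ctrl.capture('top')
g=lambda c:cv2.cvtColor(c['frame'],cv2.COLOR_RGB2GRAY).astype(np.float32)
a,b=g(c0),g(c)
for n,(x,y,w,h) in dict(screw=(264,180,14,14),stopfree=(262,180,18,44),base=(225,226,30,26),eraser=(208,302,36,26),tin=(325,108,46,46)).items():
    d=abs(b-a)[y:y+h,x:x+w];W=np.eye(2,3,dtype=np.float32)
    try: r,W=cv2.findTransformECC(a[y:y+h,x:x+w],b[y:y+h,x:x+w],W,cv2.MOTION_TRANSLATION,(3,100,1e-5),None,1)
    except Exception as e:r=-1
    print(n,'diff mean %.1f max %.0f'%(d.mean(),d.max()),'ecc',round(r,3),W[:,2])
E
```

```text
screw diff mean 2.4 max 7 ecc 0.999 [0.01371941 0.00455441]
stopfree diff mean 2.8 max 84 ecc 0.991 [-0.00210583 -0.04102987]
base diff mean 2.5 max 7 ecc 0.999 [-0.00413014 -0.00814413]
eraser diff mean 2.3 max 8 ecc 0.999 [0.01049131 0.00331254]
tin diff mean 2.2 max 11 ecc 0.997 [-0.01607937  0.01763975]
```

The thumbscrew moved 0.01 px (under 0.1 mm), and the eraser and tin haven't moved. I'm handing the job in.

```bash
python3 -c "
from plant import ctrl
print(ctrl.finish_job())"
```

```text
the job is handed in; nothing more can be done
None
```

The blank is registered in the jig and the job is handed in, at about 15.5 s on the robot's clock, with the arm clear of everything. The job reports no verdict, so this rests on my own checks.

**What I did**
1. I pushed the blank's long side flat against the fence with two spread fingers and held it there for about 1 s at about 9 N.
2. I moved round to its free end, slid it along the fence to the end stop, and pressed it there for about 1.5 s. The force read about 5–6.6 N, against the stop's slip limit of 12 N.
3. I then backed away and lifted clear.

**Last checks from the top camera**
- **Against the fence:** the blank's near long side lies within about 1 mm of where it should be.
- **Squareness:** hand-picked corners put it 0.009 rad from square, which is within how well I can read the pixels.
- **At the stop:** its end measured about 2 mm past the first estimate of the stop face. That is the size of the camera calibration error, and it showed as touching in the picture.
- **End stop:** the thumbscrew moved 0.01 px, less than 0.1 mm, so the stop did not shift.
- **Other objects:** the tin, gouge, roll and red block showed no real movement.

**Checks that disagreed:** one coarse image check suggested small shifts of up to 0.5 px at the stop, the fixed jig board and the eraser. A finer check showed at most 0.04 px on all three, so I took the coarse result as an artefact.

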